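# Brake lever free-travel check

## Robot

A 6-joint arm with a two-finger parallel gripper is mounted at the origin on the work surface. World frame = base frame: x ahead of the robot, y to its left, z up, the work surface at z = 0. Lengths are in m, angles in rad, forces in N, time in s.
With the tool pointing down it reaches from about 0.35 to 0.775 m from the base axis. Payload 5.5 kg.
Tool frame: the origin (TCP) lies between the finger pads; the fingertips stand env.nose_length ahead of it and the grasp point (between the pads) lies 8 mm behind it (env.nose_length is the distance from the TCP to the fingertips, in m); z points along the fingers, y is the direction in which the jaws open and shut (so a half turn about z gives the same grasp; the last joint's range is limited). The gripper opens to 85 mm and grips with 20 to 120 N. Pads are 22 mm wide; open, the fingers measure 114 mm over their backs; the gripper's body (76 mm by 85 mm) begins 54 mm behind the grasp point. The pads swing forward as they close: fully open they stand 13 mm farther back than shut.
Start: joints at [-1.348, 0.313, 0.046, 1.304, 0, 1.431], TCP at [0.204, -0.538, 0.242] pointing down, gripper open.
Joint ranges: [-2.76, 2.76], [-0.86, 1.69], [-1.03, 1.26], [-2.2, 2.34], [-1.47, 1.5], [-3.14, 3.14]. Speed limits (rad/s): [2.57, 2.57, 3.14, 3.14, 3.14, 3.14].

## Interface

Orientations are given as a unit quaternion [w, x, y, z].
In Python, from workcell import env gives the robot as it stands. The module is installed in compiled form; this text tells all that it offers.
- The arm moves only by the shell command python3 -m creep 'ROWS' [FORCE]. ROWS is a JSON object of lists of equal length, an entry for each row: "hand": the finger opening in mm, from 0 to 85.4; "delta_pos": the shift along the tool's x, y, z scaled (see below), a list of three; "turn": the turn about the tool's z scaled (see below). In form: {"hand": [hand, ...], "delta_pos": [[dx, dy, dz], ...], "turn": [turn, ...]}. A call has exactly 5 rows; each row shifts and turns the commanded pose from where the row before left it, along the tool's axes as they then stand; what a row does not reach is not made up. The controller multiplies each number of a shift by 0.8 m and each number of a turn by 5 degrees. A row lasts 1/12 s, in which the tool goes at most 41.7 mm and 7.16 degrees, less where a joint would pass 70% of its speed; a pose out of reach is approached as far as the arm can. A call with a number of a shift or a turn outside -1 to 1 is refused whole. A call with a gripper value outside its range is refused whole. The fingers move at their own pace and stop on an object; FORCE is the grip in N (left out, the last holds). Time passes only in rows, so rows that do not move let the fingers close, or fill a call up. It gives the time, the measured TCP pose, the force and the opening at its end, in the units of the state.
- env.get_state(): the state, without advancing time (a new reading comes with each control period).
- env.read_camera(name): name is "scene" or "top"; returns a dict with "pixels" (420x560x3 uint8, red, green, blue), "depth" (420x560 float32, m along the optical axis (not along the pixel's ray), 0 where there is no reading), "fx", "fy", "cx", "cy" (pixels), "origin" and "orientation" of the camera in the world. Camera axes: x right, y down, z forward; pixel columns grow to the right and rows downward; lengths in m; the calibration is good to about 2 mm. A picture is of the moment at which its call begins.
- env.hand_in(): hands the job in, once; it reports no verdict.
Trained networks look in the newest picture that a camera, given by its name, has taken for a name from the list of things; names that differ only in an ending like _2 or _b are one class to them, and where a whole thing is asked for, a point or a joint stands for the part that bears it (a point fixed in the world has none). Each returns a list of dicts, best first, with "score" (0 to 1); they miss things now and then, are a little off and sometimes report something else, mostly with a low value. They report only what shows in the picture. A call takes as long as a camera call.
- env.find_in(camera, target): "location" ([row, column] in pixels, amid what is visible of it).
- env.pinpoint(camera, target): "location" ([row, column] in pixels: a listed point, or the origin of a listed thing).
The state is a dict: "clock": time; "joint_pos": joint angles; "qvel": joint speeds; "tau": joint torques, N m; "tcp_pos": TCP position; "orientation": TCP orientation; "wrist_force": force on the tool from outside, world axes, zero at the start; "ft_torque": the same for the moment, N m; "finger_gap": finger opening in m.
Only numpy, scipy, OpenCV 4.12 (cv2) and the standard library are available. Lean on these libraries where they do the work, as an engineer would, in place of code of your own. Each camera call takes 0.05 s, during which the arm holds its last target.

## Task

Check the free travel of the bicycle brake lever on the bench: press the lever gently towards the handlebar until its resistance firms up (stop by about 10 N, and never push it with more than 20 N), then let it come all the way back. Then slide the marker of the travel gauge so that it shows how far the end of the lever travelled before it firmed up, to within 4 mm, and let go of it. Leave the wrench, jar, can and carton where they are.

Things in the scene. Friction and masses are not known exactly. Their poses are not given: they have to be found in the camera images.
- brake_bench: Fixed plywood board 18 mm thick, yawed; origin on the table under it; it spans x -130 to 150, y -140 to 200 mm in its frame. Its +x (level) is the way the lever is pressed and gauge readings grow, its +y to the left of that. A level handlebar tube lies along its y at x = 75, 95 mm above the table (32 mm thick grip at y -132 to -37; clamp blocks at y -15 and 70, tops 118 mm high).
- lever_pivot (a point): The brake lever's upright pivot axis, 95 mm above the table, at x = 10, y = 40 mm in the bench frame, in a black housing of 11 mm radius that reaches 25 mm above and below this point.
- lever_end (a point): Centre of the 20 mm ball on the free end of the aluminium brake lever, 110 mm from the pivot, 95 mm above the table. The lever is a straight level blade 10 mm thick, 18 mm tall; at rest it runs from the pivot to bench -y, leaning 0.2 rad to bench -x. Push its robot-facing (-x) side, on or near the ball, towards bench +x.
- brake_lever (a joint): Lever angle (rad), 0 at rest, growing as pressed; the ball travels 0.110 m x this. A return spring resists with 2 N at the ball, rising to 4 N. At a bite point that differs each time (14 to 44 mm of ball travel) the brake pads touch and resistance firms up: about 3.3 N more per mm. Free travel = ball travel from rest to the bite point.
- gauge_zero (a point): Zero line of the travel gauge, on top (32 mm above the table) of a fixed aluminium rail at x = -60, y = 155 mm in the bench frame. Ticks every 5 mm (longer every 10 mm) run along bench +x from 0 (longest tick, robot's end) to 85 mm, life-size.
- marker_tab (a point): Centre of the upright black tab of the gauge's sliding marker, 68 mm above the table. Tab: 12 mm thick along bench x, 22 mm wide, 42 to 90 mm above the table, on a foot 20 x 36 x 10 mm; its thin black pointer is in the tab's middle plane. It slides along bench x with about 2 N of friction and stays where left; it starts near the far end.
- gauge_marker (a joint): Reading of the marker on the gauge (m), 0 to 0.085: distance of the marker from the zero line.
- wrench: Bystander: steel wrench 150 mm long lying loose across the robot's end of the board; origin under its middle.
- jar: Bystander: glass jar, 68 mm wide, 85 mm tall, standing on the table; origin at the centre of its underside.
- oil_can: Bystander: metal can, 52 mm wide, 150 mm tall, standing on the table; origin at the centre of its underside.
- tube_box: Bystander: carton 90 x 70 x 60 mm on the table; origin at the centre of its underside.

How it is judged:
On the way, in this order (a step that is already met when the one before it is completed fails the run):
1. the lever is pressed until the brake pads bite (the brake itself pushes back with more than 1.5 N) (contact force between brake_lever and pads_stop above 1.5 N), for 0.15 s.
2. the lever is let back to rest (value of joint brake_lever below 0.03 rad), for 0.2 s.
At the end, for the whole second after the job is handed in: The marker is at rest on the gauge at the distance that the lever's end travelled up to the bite, no more than 4 mm below it and no more than 6 mm above it, the lever is back at rest (under 0.03 rad) (horizontal distance between marker_tab and pads_mark below 0.005 m and value of joint brake_lever below 0.03 rad and velocity of joint gauge_marker between -0.005 and 0.005 m/s); the robot touches nothing.
It fails at once if the lever is pushed with more than 20 N (contact force between any of the fingers, the arm and brake_lever above 20 N).
It fails at once if the wrench is moved by more than 25 mm (distance of wrench from where it was at the start of the episode above 0.025 m).
It fails at once if the jar is moved by more than 25 mm (distance of jar from where it was at the start of the episode above 0.025 m).
It fails at once if the can is moved by more than 25 mm (distance of oil_can from where it was at the start of the episode above 0.025 m).
It fails at once if the carton is moved by more than 25 mm (distance of tube_box from where it was at the start of the episode above 0.025 m).
It also fails if it takes over 58 s, if anything falls off the work surface, if the arm or the gripper's body presses on something with over 40 N, if the wrist force passes 120 N, or if a joint passes its speed limit or range.

## Working session

There is one attempt and no reset: what is moved stays moved. The work goes in short steps, Python scripts to look and compute and a shell command to move; the robot and the scene stay as the last step left them, time stands still between calls to the robot, and variables do not carry over. Pictures are saved under pics/ and viewed, and the job is handed in when it is done.

```bash
mkdir -p pics; ls
cat > h.py <<'E'
import numpy as np,cv2
from workcell import env
from scipy.spatial.transform import Rotation as R
def rot(q): return R.from_quat([q[1],q[2],q[3],q[0]]).as_matrix()
def ray(c,rc):
    d=np.array([(rc[1]-c['cx'])/c['fx'],(rc[0]-c['cy'])/c['fy'],1.]); return rot(c['orientation'])@d
def atz(c,rc,z):
    d=ray(c,rc);o=np.array(c['origin']);return o+d*(z-o[2])/d[2]
def dep(c,rc):
    r,k=int(round(rc[0])),int(round(rc[1]));p=c['depth'][max(0,r-1):r+2,max(0,k-1):k+2];p=p[p>0]
    return np.array(c['origin'])+ray(c,rc)*(np.median(p) if len(p) else np.nan)
def proj(c,p):
    v=rot(c['orientation']).T@(np.array(p)-c['origin']);return v[1]/v[2]*c['fy']+c['cy'],v[0]/v[2]*c['fx']+c['cx']
def save(c,n): cv2.imwrite('pics/'+n,c['pixels'][:,:,::-1])
E
python3 - <<'E'
from h import *
np.set_printoptions(precision=4,suppress=True)
Z=dict(lever_pivot=.12,lever_end=.095,gauge_zero=.032,marker_tab=.068,brake_bench=0,wrench=.02,jar=0,oil_can=0,tube_box=0)
for n in ['top','scene']:
    c=env.read_camera(n);save(c,n+'0.png');print(n,c['origin'],c['orientation'],c['fx'])
    for t in Z:
        for d in env.pinpoint(n,t)[:2]: print(t,round(d['score'],2),np.array(d['location']),atz(c,d['location'],Z[t] if t!='lever_pivot' else .095))
s=env.get_state();print(s,env.nose_length)
E
```

```text
pics
top [0.4055 0.0313 1.1911] [-0.0675  0.7071 -0.702   0.0511] 467.97775966893045
lever_pivot 0.6 [226.  322.2] [ 0.532  -0.0601  0.095 ]
lever_end 0.69 [231.3 369.7] [ 0.5202 -0.1709  0.095 ]
gauge_zero 0.93 [257.2 275.4] [0.4613 0.0503 0.032 ]
marker_tab 0.62 [236.1 274.4] [0.51   0.0525 0.068 ]
brake_bench 0.59 [237.6 332.2] [ 0.5135 -0.0931  0.    ]
wrench 0.75 [199.1 428.7] [ 0.6106 -0.3349  0.02  ]
wrench 0.74 [276.  342.6] [ 0.4172 -0.1154  0.02  ]
jar 0.72 [245.9 426.3] [ 0.4942 -0.3296  0.    ]
oil_can 0.9 [197.4 429.3] [ 0.6185 -0.3429  0.    ]
oil_can 0.37 [232.9 275.8] [0.5245 0.0503 0.    ]
tube_box 0.91 [220.8 216.7] [0.5546 0.2025 0.    ]
scene [1.0387 0.4888 0.7796] [-0.1499  0.3628  0.8589 -0.3289] 464.95880489033095
lever_pivot 0.8 [167.9 255.5] [ 0.5389 -0.0603  0.095 ]
lever_end 0.67 [140.3 231.3] [ 0.5138 -0.1665  0.095 ]
gauge_zero 0.97 [199.1 314.3] [0.4713 0.0549 0.032 ]
gauge_zero 0.25 [155.4 278.8] [ 0.4222 -0.103   0.032 ]
marker_tab 0.59 [200.6 302.9] [0.5188 0.0616 0.068 ]
brake_bench 0.8 [187.5 249.7] [ 0.5263 -0.0971  0.    ]
wrench 0.82 [155.4 277.6] [ 0.4144 -0.1146  0.02  ]
jar 0.87 [139.7 195.9] [ 0.5045 -0.3242  0.    ]
oil_can 0.78 [156.5 156.1] [ 0.6163 -0.3428  0.    ]
tube_box 0.74 [270.1 336.9] [0.5638 0.2002 0.    ]
{'clock': 1.0, 'joint_pos': array([-1.3476,  0.3132,  0.0461,  1.3036, -0.    ,  1.4312]), 'qvel': array([ 0.0002,  0.0003, -0.0014,  0.0017, -0.0005,  0.001 ]), 'tau': array([  0.0009, -48.0475,  29.8817,   0.0003,  -0.0002,  -0.    ]), 'tcp_pos': array([ 0.2041, -0.5376,  0.2423]), 'orientation': array([ 0.0001,  0.9836,  0.1804, -0.    ]), 'wrist_force': array([ 0.6285, -0.6457,  0.5434]), 'ft_torque': array([-0.0244,  0.0377,  0.0172]), 'finger_gap': 0.08501993781771683} 0.011
```

Run:
```python
import cv2
a=cv2.imread('pics/top0.png')[150:330,180:460];cv2.imwrite('pics/top0z.png',cv2.resize(a,None,fx=2.85,fy=2.85,interpolation=cv2.INTER_CUBIC))
a=cv2.imread('pics/scene0.png')[80:340,130:410];cv2.imwrite('pics/scene0z.png',cv2.resize(a,None,fx=2.3,fy=2.3,interpolation=cv2.INTER_CUBIC))
```

```text
(no output)
```

View pics/top0z.png

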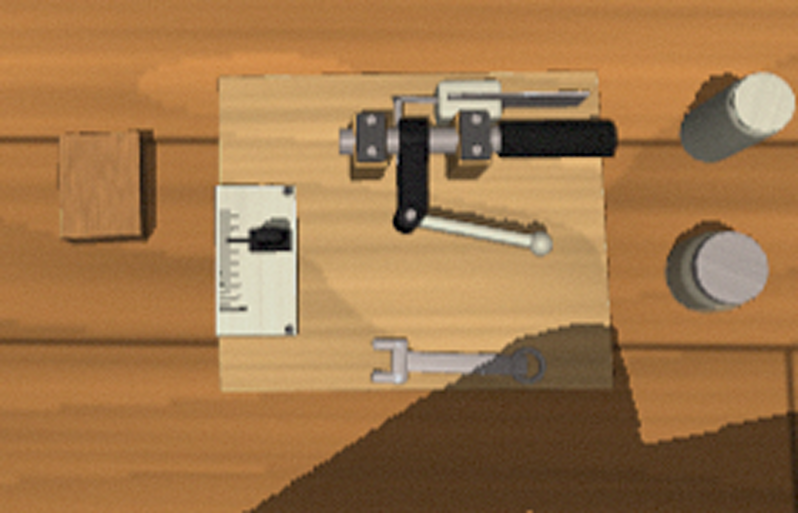

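View pics/scene0z.png

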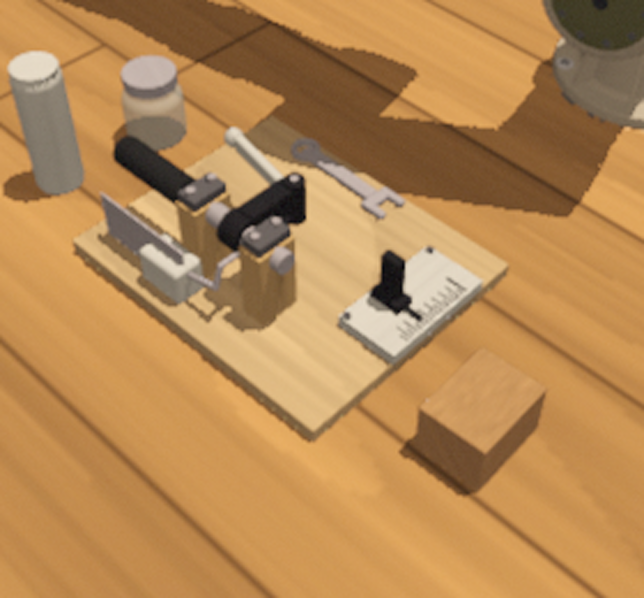

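Run:
```python
from h import *
from scipy.optimize import least_squares
np.set_printoptions(precision=4,suppress=True)
c=env.read_camera('top'); s=env.read_camera('scene')
import pickle; pickle.dump((c,s),open('cams.pkl','wb'))
P=dict(lever_pivot=(.010,.040,.095),lever_end=(-.01185,-.0678,.095),gauge_zero=(-.06,.155,.032),brake_bench=(0,0,0))
obs=[]
for n,cam in (('top',c),('scene',s)):
    for t in P:
        l=env.pinpoint(n,t)
        if l: print(n,t,l[0]['score'],l[0]['location']);obs.append((n,cam,t,np.array(l[0]['location'])))
# corners of board, top camera picture, z=18mm
z=lambda x,y:np.array([150+y/2.85,180+x/2.85])
for nm,p,q in (('cTL',(.150,.2,.018),z(219,76)),('cTR',(.150,-.14,.018),z(599,72)),('cBL',(-.13,.2,.018),z(222,390)),('cBR',(-.13,-.14,.018),z(612,388)),('ball',(-.01185,-.0678,.095),z(541,242)),('zero',(-.06,.155,.032),z(232,308))):
    P[nm]=p;obs.append(('hand',c,nm,q))
def W(v,p):
    a=v[2];return np.array([v[0]+np.cos(a)*p[0]-np.sin(a)*p[1],v[1]+np.sin(a)*p[0]+np.cos(a)*p[1],p[2]])
def f(v):return np.concatenate([np.array(proj(cam,W(v,P[t])))-q for n,cam,t,q in obs])
r=least_squares(f,[.52,-.1,0],loss='soft_l1');print(r.x)
for o,e in zip(obs,f(r.x).reshape(-1,2)): print(o[0],o[2],e)
for p in [(.010,.040,.095),(-.01185,-.0678,.095),(-.06,.155,.032)]: print(W(r.x,p))
print(np.degrees(r.x[2]))
# marker
for n,cam in (('top',c),('scene',s)):
    for k in env.pinpoint(n,'marker_tab')[:1]: 
        w=atz(cam,k['location'],.068)-np.append(r.x[:2],0);a=r.x[2];print(k,w[0]*np.cos(a)+w[1]*np.sin(a),-w[0]*np.sin(a)+w[1]*np.cos(a))
```

```text
top lever_pivot 0.8 [228.2, 319.8]
top gauge_zero 0.57 [258.8, 274.9]
top brake_bench 0.95 [235.3, 333.8]
scene lever_pivot 0.61 [141.0, 196.1]
scene lever_end 0.69 [140.1, 233.1]
scene gauge_zero 0.65 [197.9, 316.4]
scene brake_bench 0.64 [187.1, 250.1]
[ 0.521  -0.1012  0.0127]
top lever_pivot [-1.5699  2.817 ]
top gauge_zero [-0.6915 -0.6191]
top brake_bench [-0.6345  1.5457]
scene lever_pivot [24.8505 61.9479]
scene lever_end [-1.054  -1.3451]
scene gauge_zero [-2.0385  0.8875]
scene brake_bench [-1.5867  0.0147]
hand cTL [-0.5118 -0.3367]
hand cTR [-0.2414 -0.5963]
hand cBL [ 0.1598 -1.616 ]
hand cBR [0.3912 0.045 ]
hand ball [ 0.7415 -0.7578]
hand zero [ 0.0383 12.8774]
[ 0.5305 -0.0611  0.095 ]
[ 0.51   -0.1691  0.095 ]
[0.459 0.053 0.032]
0.729229859600231
{'location': [232.7, 275.4], 'score': 0.44} -0.0009233701091925462 0.15138783909351275
{'location': [197.7, 299.8], 'score': 0.66} -0.0018972981377244405 0.15248728710143475
```

```bash
python3 -m creep '{"hand":[0,0,0,0,0],"delta_pos":[[0,0,0],[0,0,0],[0,0,0],[0,0,0],[0,0,0]],"turn":[1,1,1,1,0]}' 30
python3 -m creep '{"hand":[0,0,0,0,0],"delta_pos":[[0.028,-0.037,0],[0.028,-0.037,0],[0.028,-0.037,0],[0.028,-0.037,0],[0.028,-0.037,0]],"turn":[0,0,0,0,0]}'
```

```text
clock: 2.02
tcp_pos: [0.2041, -0.5376, 0.2423]
orientation: [0.0, 1.0, 0.006, 0.0]
wrist_force: [0.4, 0.4, 0.7]
finger_gap: 0.0258
clock: 2.43
tcp_pos: [0.3146, -0.3867, 0.2424]
orientation: [0.0, 1.0, 0.008, 0.0]
wrist_force: [0.1, 0.3, 0.3]
finger_gap: 0.0001
```

```bash
python3 -m creep '{"hand":[0,0,0,0,0],"delta_pos":[[0.02,-0.026,0],[0.02,-0.026,0],[0.02,-0.026,0],[0.02,-0.026,0],[0.02,-0.026,0]],"turn":[0,0,0,0,0]}'
python3 -m creep '{"hand":[0,0,0,0,0],"delta_pos":[[0.02,-0.026,0.02],[0.02,-0.026,0.02],[0.02,-0.026,0.02],[0.02,-0.026,0.02],[0.016,-0.026,0.02]],"turn":[0,0,0,0,0]}'
```

```text
clock: 2.85
tcp_pos: [0.3932, -0.2819, 0.2425]
orientation: [0.0, 1.0, 0.008, 0.0]
wrist_force: [0.1, 0.5, 0.2]
finger_gap: -0.0002
clock: 3.27
tcp_pos: [0.469, -0.1769, 0.1618]
orientation: [0.0, 1.0, 0.008, 0.001]
wrist_force: [0.3, -0.4, 0.4]
finger_gap: -0.0
```

```bash
python3 -m creep '{"hand":[0,0,0,0,0],"delta_pos":[[0,-0.0025,0.023],[0,0,0.023],[0,0,0.023],[0,0,0.023],[0,0,0]],"turn":[0,0,0,0,0]}'
python3 - <<'E'
from h import *
s=env.get_state();print(s['tcp_pos'],s['wrist_force'])
c=env.read_camera('top');save(c,'top1.png')
d=env.read_camera('scene');save(d,'scene1.png')
a=cv2.resize(c['pixels'][180:280,300:420,::-1],None,fx=3.3,fy=3.3);b=cv2.resize(d['pixels'][90:190,190:310,::-1],None,fx=3.3,fy=3.3)
cv2.imwrite('pics/z1.png',np.hstack([a,b]))
E
```

```text
clock: 3.68
tcp_pos: [0.4658, -0.1746, 0.0855]
orientation: [-0.001, 1.0, 0.008, -0.002]
wrist_force: [-0.8, -0.2, -0.6]
finger_gap: -0.0006
[ 0.46576336 -0.17457434  0.08552859] [-0.8189556  -0.21183412 -0.59651618]
```

View pics/z1.png

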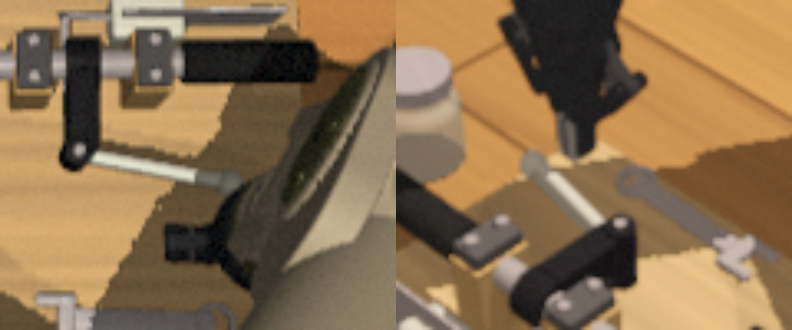

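```bash
python3 -m creep '{"hand":[0,0,0,0,0],"delta_pos":[[0.006,0,0],[0.006,0,0],[0.006,0,0],[0,0,0],[0,0,0]],"turn":[0,0,0,0,0]}'
python3 -m creep '{"hand":[0,0,0,0,0],"delta_pos":[[0.0015,0,0],[0.0015,0,0],[0,0,0],[0,0,0],[0,0,0]],"turn":[0,0,0,0,0]}'
python3 -m creep '{"hand":[0,0,0,0,0],"delta_pos":[[0.0015,0,0],[0.0015,0,0],[0,0,0],[0,0,0],[0,0,0]],"turn":[0,0,0,0,0]}'
python3 -m creep '{"hand":[0,0,0,0,0],"delta_pos":[[0.0015,0,0],[0.0015,0,0],[0,0,0],[0,0,0],[0,0,0]],"turn":[0,0,0,0,0]}'
```

```text
clock: 4.2
tcp_pos: [0.4831, -0.176, 0.0893]
orientation: [0.0, 1.0, 0.007, 0.001]
wrist_force: [0.1, -0.3, -0.3]
finger_gap: -0.0001
clock: 4.62
tcp_pos: [0.4846, -0.1757, 0.0887]
orientation: [0.0, 1.0, 0.007, -0.0]
wrist_force: [-0.7, -0.2, 0.4]
finger_gap: 0.0003
clock: 5.03
tcp_pos: [0.4871, -0.1757, 0.0887]
orientation: [0.0, 1.0, 0.007, -0.0]
wrist_force: [0.0, -0.3, -0.7]
finger_gap: 0.0002
clock: 5.45
tcp_pos: [0.4895, -0.1757, 0.0887]
orientation: [0.0, 1.0, 0.007, -0.0]
wrist_force: [0.7, -0.6, 0.6]
finger_gap: -0.0002
```

```bash
python3 -m creep '{"hand":[0,0,0,0,0],"delta_pos":[[0.001,0,0],[0.001,0,0],[0,0,0],[0,0,0],[0,0,0]],"turn":[0,0,0,0,0]}'
python3 -m creep '{"hand":[0,0,0,0,0],"delta_pos":[[0.001,0,0],[0.001,0,0],[0,0,0],[0,0,0],[0,0,0]],"turn":[0,0,0,0,0]}'
python3 -m creep '{"hand":[0,0,0,0,0],"delta_pos":[[0.001,0,0],[0.001,0,0],[0,0,0],[0,0,0],[0,0,0]],"turn":[0,0,0,0,0]}'
python3 -m creep '{"hand":[0,0,0,0,0],"delta_pos":[[0.001,0,0],[0.001,0,0],[0,0,0],[0,0,0],[0,0,0]],"turn":[0,0,0,0,0]}'
```

```text
clock: 5.87
tcp_pos: [0.4907, -0.1756, 0.0886]
orientation: [0.0, 1.0, 0.007, -0.0]
wrist_force: [-2.6, -0.9, 0.8]
finger_gap: -0.0002
clock: 6.28
tcp_pos: [0.4927, -0.1759, 0.0887]
orientation: [0.0, 1.0, 0.007, -0.0]
wrist_force: [-2.1, -2.0, 0.3]
finger_gap: -0.0
clock: 6.7
tcp_pos: [0.4943, -0.1756, 0.0886]
orientation: [0.0, 1.0, 0.007, -0.0]
wrist_force: [-2.9, -1.9, -0.4]
finger_gap: -0.0001
clock: 7.12
tcp_pos: [0.4959, -0.1755, 0.0887]
orientation: [-0.0, 1.0, 0.007, -0.0]
wrist_force: [-2.7, -2.0, -0.2]
finger_gap: 0.0004
```

```bash
python3 -m creep '{"hand":[0,0,0,0,0],"delta_pos":[[0.002,0,0],[0.002,0,0],[0.002,0,0],[0,0,0],[0,0,0]],"turn":[0,0,0,0,0]}'
for i in 1; do python3 -m creep '{"hand":[0,0,0,0,0],"delta_pos":[[0.001,0,0],[0.001,0,0],[0,0,0],[0,0,0],[0,0,0]],"turn":[0,0,0,0,0]}'; done
python3 -m creep '{"hand":[0,0,0,0,0],"delta_pos":[[0.001,0,0],[0.001,0,0],[0,0,0],[0,0,0],[0,0,0]],"turn":[0,0,0,0,0]}'
```

```text
clock: 7.53
tcp_pos: [0.5008, -0.1755, 0.0887]
orientation: [0.0, 1.0, 0.007, -0.0]
wrist_force: [-2.3, -2.7, 0.3]
finger_gap: -0.0001
clock: 7.95
tcp_pos: [0.5023, -0.1755, 0.0887]
orientation: [0.0, 1.0, 0.007, 0.0]
wrist_force: [-3.2, -1.7, -0.9]
finger_gap: 0.0002
clock: 8.37
tcp_pos: [0.5039, -0.1755, 0.0887]
orientation: [0.0, 1.0, 0.007, 0.0]
wrist_force: [-2.1, -2.0, -0.3]
finger_gap: 0.0
```

```bash
python3 -m creep '{"hand":[0,0,0,0,0],"delta_pos":[[0.001,0,0],[0.001,0,0],[0,0,0],[0,0,0],[0,0,0]],"turn":[0,0,0,0,0]}'
```

```text
clock: 8.78
tcp_pos: [0.5055, -0.1754, 0.0887]
orientation: [0.0, 1.0, 0.007, -0.0]
wrist_force: [-3.8, -1.5, -0.6]
finger_gap: -0.0001
```

```bash
python3 -m creep '{"hand":[0,0,0,0,0],"delta_pos":[[0.001,0,0],[0.001,0,0],[0,0,0],[0,0,0],[0,0,0]],"turn":[0,0,0,0,0]}'
python3 -m creep '{"hand":[0,0,0,0,0],"delta_pos":[[0.001,0,0],[0.001,0,0],[0,0,0],[0,0,0],[0,0,0]],"turn":[0,0,0,0,0]}'
```

```text
clock: 9.2
tcp_pos: [0.5071, -0.1754, 0.0887]
orientation: [0.0, 1.0, 0.007, 0.0]
wrist_force: [-2.3, -1.8, -0.2]
finger_gap: -0.0003
clock: 9.62
tcp_pos: [0.5088, -0.1754, 0.0887]
orientation: [0.0, 1.0, 0.007, 0.0]
wrist_force: [-2.6, -1.9, -0.7]
finger_gap: -0.0002
```

```bash
python3 -m creep '{"hand":[0,0,0,0,0],"delta_pos":[[0.001,0,0],[0.001,0,0],[0,0,0],[0,0,0],[0,0,0]],"turn":[0,0,0,0,0]}'
```

```text
clock: 10.03
tcp_pos: [0.5103, -0.1754, 0.0887]
orientation: [0.0, 1.0, 0.007, -0.0]
wrist_force: [-3.0, -2.2, -0.4]
finger_gap: 0.0001
```

```bash
python3 -m creep '{"hand":[0,0,0,0,0],"delta_pos":[[0.001,0,0],[0.001,0,0],[0,0,0],[0,0,0],[0,0,0]],"turn":[0,0,0,0,0]}'
python3 -m creep '{"hand":[0,0,0,0,0],"delta_pos":[[0.001,0,0],[0.001,0,0],[0,0,0],[0,0,0],[0,0,0]],"turn":[0,0,0,0,0]}'
```

```text
clock: 10.45
tcp_pos: [0.5119, -0.1754, 0.0887]
orientation: [0.0, 1.0, 0.007, -0.0]
wrist_force: [-2.9, -2.2, -1.2]
finger_gap: 0.0
clock: 10.87
tcp_pos: [0.5135, -0.1753, 0.0887]
orientation: [0.0, 1.0, 0.007, -0.0]
wrist_force: [-3.0, -2.4, -0.9]
finger_gap: -0.0003
```

```bash
python3 -m creep '{"hand":[0,0,0,0,0],"delta_pos":[[0.001,0,0],[0.001,0,0],[0,0,0],[0,0,0],[0,0,0]],"turn":[0,0,0,0,0]}'
```

```text
clock: 11.28
tcp_pos: [0.5152, -0.1753, 0.0887]
orientation: [0.0, 1.0, 0.007, 0.0]
wrist_force: [-3.1, -2.6, 0.6]
finger_gap: 0.0001
```

```bash
python3 -m creep '{"hand":[0,0,0,0,0],"delta_pos":[[0.001,0,0],[0.001,0,0],[0,0,0],[0,0,0],[0,0,0]],"turn":[0,0,0,0,0]}'
python3 -m creep '{"hand":[0,0,0,0,0],"delta_pos":[[0.001,0,0],[0.001,0,0],[0,0,0],[0,0,0],[0,0,0]],"turn":[0,0,0,0,0]}'
```

```text
clock: 11.7
tcp_pos: [0.5167, -0.1753, 0.0887]
orientation: [0.0, 1.0, 0.007, -0.0]
wrist_force: [-4.1, -2.3, -0.5]
finger_gap: -0.0003
clock: 12.12
tcp_pos: [0.5183, -0.1753, 0.0887]
orientation: [0.0, 1.0, 0.007, 0.0]
wrist_force: [-3.6, -1.6, -1.1]
finger_gap: 0.0002
```

```bash
python3 -m creep '{"hand":[0,0,0,0,0],"delta_pos":[[0.001,0,0],[0.001,0,0],[0,0,0],[0,0,0],[0,0,0]],"turn":[0,0,0,0,0]}'
```

```text
clock: 12.53
tcp_pos: [0.5199, -0.1752, 0.0887]
orientation: [0.0, 1.0, 0.007, -0.0]
wrist_force: [-2.9, -2.6, -0.1]
finger_gap: -0.0005
```

```bash
python3 -m creep '{"hand":[0,0,0,0,0],"delta_pos":[[0.001,0,0],[0.001,0,0],[0,0,0],[0,0,0],[0,0,0]],"turn":[0,0,0,0,0]}'
python3 -m creep '{"hand":[0,0,0,0,0],"delta_pos":[[0.001,0,0],[0.001,0,0],[0,0,0],[0,0,0],[0,0,0]],"turn":[0,0,0,0,0]}'
```

```text
clock: 12.95
tcp_pos: [0.5215, -0.1752, 0.0887]
orientation: [0.0, 1.0, 0.007, -0.0]
wrist_force: [-2.8, -2.6, 0.2]
finger_gap: 0.0005
clock: 13.37
tcp_pos: [0.5231, -0.1752, 0.0887]
orientation: [0.0, 1.0, 0.007, -0.0]
wrist_force: [-3.6, -1.8, -1.8]
finger_gap: 0.0001
```

```bash
python3 -m creep '{"hand":[0,0,0,0,0],"delta_pos":[[0.001,0,0],[0.001,0,0],[0,0,0],[0,0,0],[0,0,0]],"turn":[0,0,0,0,0]}'
```

```text
clock: 13.78
tcp_pos: [0.524, -0.1752, 0.0886]
orientation: [0.0, 1.0, 0.007, -0.001]
wrist_force: [-5.4, -2.5, 1.7]
finger_gap: -0.0002
```

```bash
python3 -m creep '{"hand":[0,0,0,0,0],"delta_pos":[[0.001,0,0],[0,0,0],[0,0,0],[0,0,0],[0,0,0]],"turn":[0,0,0,0,0]}'
```

```text
clock: 14.2
tcp_pos: [0.5244, -0.1752, 0.0886]
orientation: [0.0, 1.0, 0.007, -0.001]
wrist_force: [-6.6, -3.2, 1.6]
finger_gap: -0.0002
```

```bash
python3 -m creep '{"hand":[0,0,0,0,0],"delta_pos":[[0.001,0,0],[0,0,0],[0,0,0],[0,0,0],[0,0,0]],"turn":[0,0,0,0,0]}'
```

```text
clock: 14.62
tcp_pos: [0.5248, -0.1752, 0.0885]
orientation: [0.0, 1.0, 0.007, -0.001]
wrist_force: [-7.2, -4.3, 1.6]
finger_gap: -0.0002
```

Run:
```python
from h import *
import pickle
d=env.read_camera('scene');pickle.dump(d,open('pressed.pkl','wb'))
t=env.read_camera('top');pickle.dump(t,open('pressedt.pkl','wb'))
c0,s0=pickle.load(open('cams.pkl','rb'))
cut=lambda p:cv2.resize(p['pixels'][110:180,200:270,::-1],None,fx=5.6,fy=5.6,interpolation=cv2.INTER_CUBIC)
cv2.imwrite('pics/z2.png',np.hstack([cut(s0),cut(d)]))
def f(x,y):
    v=(.521,-.1012,.0127);return np.array(proj(d,(v[0]+x-.0127*y,v[1]+.0127*x+y,.095)))
for tr in (0,.030,.0335,.037):
    th=tr/.11;print(tr,f(.01-.11*np.sin(.2-th),.04-.11*np.cos(.2-th)))
```

```text
0 [139.04025017 231.75810903]
0.03 [144.67880845 221.44656195]
0.0335 [145.45375771 220.38113277]
0.037 [146.25135733 219.34845397]
```

View pics/z2.png

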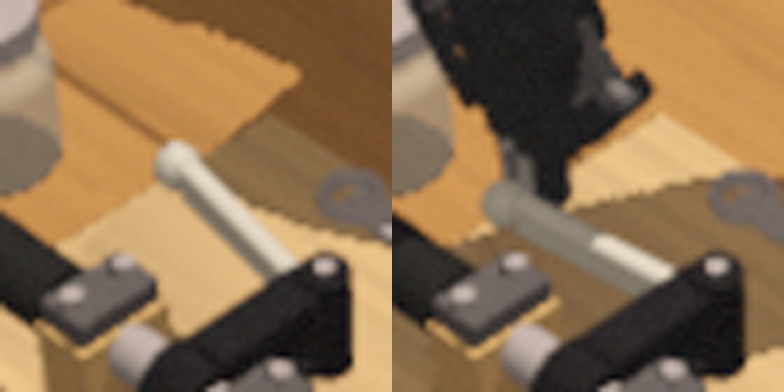

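```bash
python3 -m creep '{"hand":[0,0,0,0,0],"delta_pos":[[-0.008,0,0],[-0.014,0,0],[-0.016,0,0],[-0.016,0,0],[-0.016,0,0]],"turn":[0,0,0,0,0]}'
python3 -m creep '{"hand":[0,0,0,0,0],"delta_pos":[[0,0,-0.02],[0,0,-0.03],[0,0,-0.03],[0,0,-0.02],[0,0,0]],"turn":[0,0,0,0,0]}'
python3 - <<'E'
from h import *
import pickle
d=env.read_camera('scene')
c0,s0=pickle.load(open('cams.pkl','rb'))
cut=lambda p:cv2.resize(p['pixels'][110:180,200:270,::-1],None,fx=5.6,fy=5.6,interpolation=cv2.INTER_CUBIC)
cv2.imwrite('pics/z3.png',np.hstack([cut(s0),cut(d)]))
E
```

```text
clock: 15.13
tcp_pos: [0.471, -0.1755, 0.0891]
orientation: [-0.0, 1.0, 0.007, 0.002]
wrist_force: [-0.3, -0.3, -1.0]
finger_gap: 0.0002
clock: 15.55
tcp_pos: [0.4736, -0.1768, 0.173]
orientation: [0.001, 1.0, 0.007, 0.004]
wrist_force: [0.5, -0.9, 1.3]
finger_gap: -0.0001
```

View pics/z3.png

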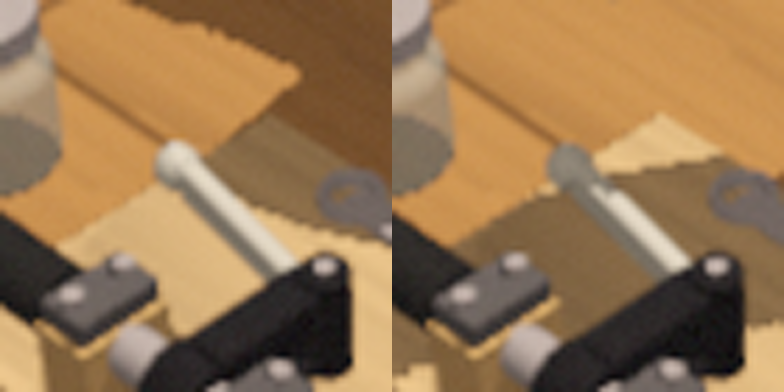

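```bash
python3 -m creep '{"hand":[0,0,0,0,0],"delta_pos":[[0.012,-0.03,0],[0.012,-0.03,0],[0.012,-0.03,0],[0.012,-0.03,0],[0.012,-0.03,0]],"turn":[0,0,0,0,0]}'
python3 -m creep '{"hand":[0,0,0,0,0],"delta_pos":[[0.014,-0.04,0],[0.014,-0.04,0],[0.013,-0.04,0],[0,-0.015,0],[0,0,0]],"turn":[0,0,0,0,0]}'
```

```text
clock: 16.02
tcp_pos: [0.5169, -0.0536, 0.1676]
orientation: [-0.001, 1.0, 0.007, -0.0]
wrist_force: [-0.2, 0.6, 0.9]
finger_gap: 0.0
clock: 16.43
tcp_pos: [0.5477, 0.0564, 0.1674]
orientation: [-0.001, 1.0, 0.009, -0.001]
wrist_force: [-1.0, 0.1, -0.3]
finger_gap: -0.0
```

```bash
python3 -m creep '{"hand":[0,0,0,0,0],"delta_pos":[[0,0.003,0.03],[0,0,0.03],[0,0,0.03],[0,0,0.03],[0,0,0]],"turn":[0,0,0,0,0]}'
python3 - <<'E'
from h import *
c=env.read_camera('top');d=env.read_camera('scene')
a=cv2.resize(c['pixels'][200:290,240:330,::-1],None,fx=4.4,fy=4.4);b=cv2.resize(d['pixels'][150:240,260:350,::-1],None,fx=4.4,fy=4.4)
cv2.imwrite('pics/z4.png',np.hstack([a,b]));print(env.get_state()['tcp_pos'])
E
```

```text
clock: 16.85
tcp_pos: [0.5439, 0.0501, 0.0676]
orientation: [-0.0, 1.0, 0.006, -0.004]
wrist_force: [-0.4, 0.7, -0.9]
finger_gap: -0.0002
[0.54676912 0.05007651 0.07184617]
```

View pics/z4.png

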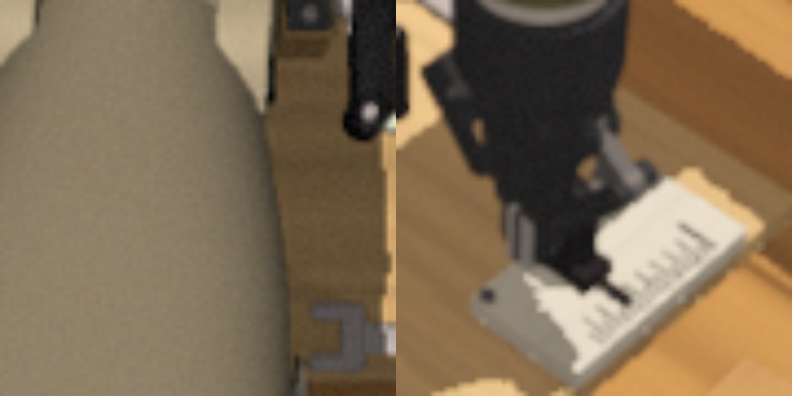

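```bash
python3 -m creep '{"hand":[0,0,0,0,0],"delta_pos":[[-0.008,-0.003,0],[-0.008,0,0],[-0.008,0,0],[-0.006,0,0],[-0.003,0,0]],"turn":[0,0,0,0,0]}'
python3 -m creep '{"hand":[0,0,0,0,0],"delta_pos":[[-0.003,0,0],[-0.003,0,0],[-0.002,0,0],[0,0,0],[0,0,0]],"turn":[0,0,0,0,0]}'
python3 - <<'E'
from h import *
import pickle
d=env.read_camera('scene');pickle.dump(d,open('m1.pkl','wb'))
b=cv2.resize(d['pixels'][160:240,280:360,::-1],None,fx=7,fy=7,interpolation=cv2.INTER_CUBIC)
cv2.imwrite('pics/z5.png',b);print(env.get_state()['tcp_pos'])
E
```

```text
clock: 17.37
tcp_pos: [0.5219, 0.0527, 0.074]
orientation: [0.0, 1.0, 0.007, 0.001]
wrist_force: [2.4, -1.0, 0.6]
finger_gap: 0.0001
clock: 17.78
tcp_pos: [0.5149, 0.0528, 0.0725]
orientation: [0.0, 1.0, 0.007, -0.0]
wrist_force: [0.3, -2.0, 1.0]
finger_gap: -0.0001
[0.51494718 0.05273394 0.07247111]
```

View pics/z5.png

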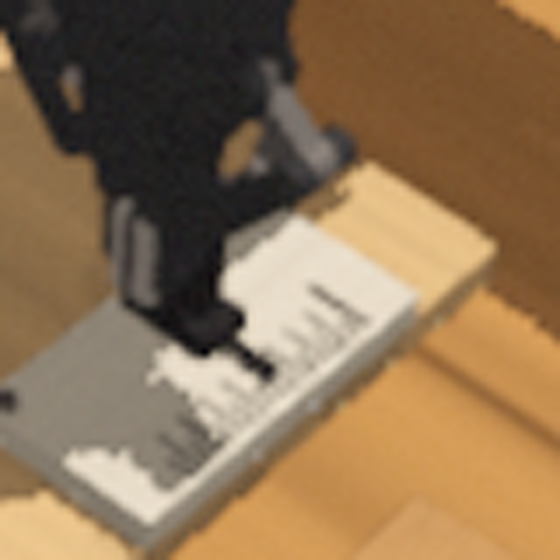

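```bash
python3 -m creep '{"hand":[0,0,0,0,0],"delta_pos":[[-0.002,0,0],[-0.002,0,0],[-0.0015,0,0],[0,0,0],[0,0,0]],"turn":[0,0,0,0,0]}'
python3 -m creep '{"hand":[0,0,0,0,0],"delta_pos":[[0.005,0,0],[0.01,0,0],[0.01,0,0],[0,0,-0.025],[0,0,-0.03]],"turn":[0,0,0,0,0]}'
python3 -m creep '{"hand":[0,0,0,0,0],"delta_pos":[[0,0,-0.04],[0,0,-0.04],[0,0.04,-0.02],[0,0.05,0],[0,0.05,0]],"turn":[0,0,0,0,0]}'
python3 -m creep '{"hand":[0,0,0,0,0],"delta_pos":[[0,0.05,0],[0,0.05,0],[0,0.05,0],[0,0.05,0],[0,0,0]],"turn":[0,0,0,0,0]}'
python3 - <<'E'
from h import *
import pickle
d=env.read_camera('scene');c=env.read_camera('top');pickle.dump((c,d),open('m2.pkl','wb'));save(c,'top6.png')
b=cv2.resize(d['pixels'][170:230,290:350,::-1],None,fx=6.6,fy=6.6,interpolation=cv2.INTER_CUBIC)
a=cv2.resize(c['pixels'][210:270,250:310,::-1],None,fx=6.6,fy=6.6,interpolation=cv2.INTER_CUBIC)
cv2.imwrite('pics/z6.png',np.hstack([a,b]));print(env.get_state()['tcp_pos'])
E
```

```text
clock: 18.25
tcp_pos: [0.5104, 0.0527, 0.0725]
orientation: [0.0, 1.0, 0.007, -0.0]
wrist_force: [0.4, 0.6, 0.8]
finger_gap: -0.0
clock: 18.67
tcp_pos: [0.5302, 0.0529, 0.1152]
orientation: [-0.0, 1.0, 0.007, -0.002]
wrist_force: [-0.4, -1.2, -1.2]
finger_gap: -0.0002
clock: 19.08
tcp_pos: [0.5341, -0.0599, 0.1987]
orientation: [0.001, 1.0, 0.008, 0.002]
wrist_force: [1.0, -1.0, -1.4]
finger_gap: -0.0003
clock: 19.5
tcp_pos: [0.5353, -0.2265, 0.1963]
orientation: [0.002, 1.0, 0.003, 0.001]
wrist_force: [0.6, 0.0, 0.3]
finger_gap: 0.0001
[ 0.53465143 -0.22104587  0.19613317]
```

View pics/z6.png

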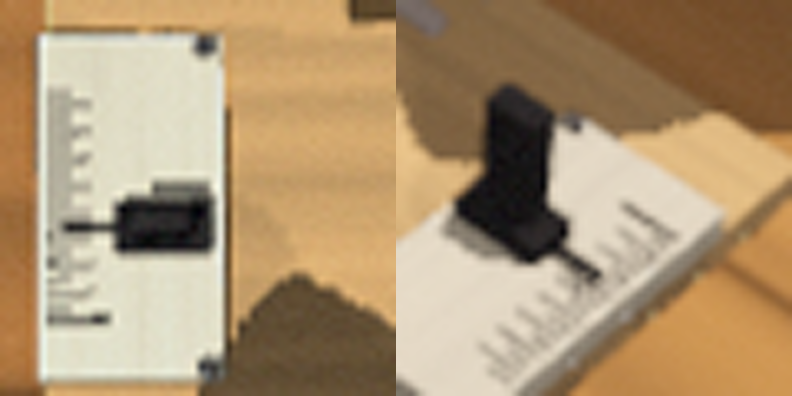

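Run:
```python
from h import *
import pickle
c,d=pickle.load(open('m2.pkl','rb'))
q=[210+227/6.6-.5,250+88/6.6-.5];z0=[210+319/6.6-.5,250+80/6.6-.5]
print([ (atz(c,q,z)-atz(c,z0,.032))[0] for z in (.032,.037,.042)])
save(d,'scene6.png')
```

```text
[np.float64(0.034311763749988955), np.float64(0.03393082124814634), np.float64(0.03354987874630366)]
```

View pics/scene6.png

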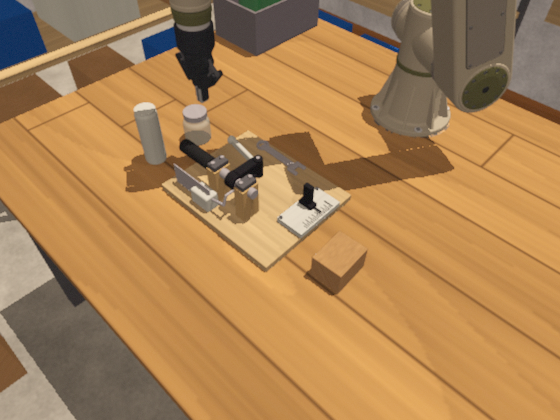

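```bash
python3 -c "
from workcell import env
print(env.hand_in(), env.get_state()['clock'])"
```

```text
the job is handed in; nothing more can be done
the job is handed in; nothing more can be done
```

I measured the lever's free travel at about 33.6 mm, set the gauge marker to about 34 mm, and handed the job in after about 19 s. `hand_in` gave no verdict.

- **Lever:** I pressed it with closed fingers. First contact was at a TCP x of about 0.490 m and the resistance firmed up at about 0.5235 m. The highest force I read was about 8.5 N in total, and I stopped there. The contact point is uncertain by about 0.6 mm, because the force readings vary by about ±0.7 N.
- **Release:** The scene picture taken after I let go showed the ball back at its starting pixel, to within about half a pixel.
- **Marker:** I slid it back from about 58 mm by pushing the far side of the tab, then moved the fingers away. The top picture gave 33.5 to 34.6 mm against the ticks. The gripper position gave about 34.4 mm.
- **Other objects:** In the last scene picture the gripper was clear of everything, the lever was at rest, and the wrench, jar, can and carton looked unmoved. I judged this by eye and did not measure their positions.
- **Disagreements:** The pinpoint network returned one clearly wrong lever pivot, about 65 pixels off in the scene camera, and it missed the lever end in one top picture. The bench fit rejected the wrong point, and the contact I felt was within about 1 to 2 mm of the fit's prediction.

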